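Set the cut-length stop under its dust cover

ROBOT

A 6-joint arm with a two-finger parallel gripper is mounted at the origin on the work surface. World frame = base frame: x ahead of the robot, y to its left, z up, the work surface at z = 0. Lengths are in m, angles in rad, forces in N, time in s.
With the tool pointing down it reaches from about 0.15 to 0.775 m from the base axis. Payload 6.1 kg.
Tool frame: the origin (TCP) lies at the centre of the arm's flange, where the gripper is bolted on; the fingertips stand 173 mm ahead of it and the grasp point (between the pads) lies 155 mm ahead of it; z points along the fingers, y is the line along which they close (so a half turn about z gives the same grasp; the last joint's range is limited). The gripper opens to 85 mm and grips with 20 to 120 N. Pads are 22 mm wide; open, the fingers measure 114 mm over their backs; the gripper's body (76 mm by 85 mm) begins 54 mm behind the grasp point. The pads swing forward as they close: fully open they stand 13 mm farther back than shut.
Start: joints at [-1.238, 0.126, -0.04, 1.405, 0, 1.571], TCP at [0.172, -0.496, 0.405] pointing down, gripper open.
Joint ranges: [-2.72, 2.72], [-0.95, 1.95], [-1.27, 1.35], [-1.78, 2.02], [-1.46, 1.47], [-3.14, 3.14]. Speed limits (rad/s): [2.39, 2.39, 3.01, 3.14, 3.14, 3.14].

INTERFACE

Orientations are given as a rotation vector (axis times angle).
In Python, from plant import arm, cams, job gives the robot as it stands.
- The arm moves only by the tool servo_tool, never from a script. Its argument "moves" is a list of rows, each a list of 7 numbers: the shift along the tool's x, y, z in units of 0.25 m (1.0 is 0.25 m), then the turn, a rotation vector about the tool's x, y, z in units of 90 degrees (1.0 is 90 degrees), then the closure, from -1 (fully open) to 1 (shut). In form: [[x, y, z, wx, wy, wz, claw], ...]. A call has 1 to 10 rows; each row is the pose to reach, as a shift and turn from the pose commanded when the call began, along the tool's axes at that moment; what a row does not reach only later rows make up. A row lasts 1/10 s, in which the tool goes at most 50 mm and 8.59 degrees, less where a joint would pass 70% of its speed; a pose out of reach is approached as far as the arm can. A call with a number of a shift or a turn outside -1 to 1 is refused whole. A call with a gripper value outside its range is refused whole. The fingers move at their own pace and stop on an object; "newtons" is the grip in N (left out, the last holds). Time passes only in rows, so rows that repeat a pose let the fingers close. It gives the time, the measured TCP pose, the force, the opening and the grip force at its end, in the units of the state.
- arm.observe(): the state, without advancing time (a new reading comes with each control period).
- cams.read_camera(name): name is "scene" or "top" or "wrist"; returns the picture (400x640x3 uint8, red, green, blue); there is no depth.
- cams.camera_model(name): a dict with "fx", "fy", "cx", "cy" (pixels), "k1" (the pictures are not rectified: a ray, as slopes to the right and down, at radius r is drawn at 1 + k1 r^2 times it, then the intrinsics apply), "pose" (4x4, takes a point from camera to world coordinates). Camera axes: x right, y down, z forward; pixel columns grow to the right and rows downward; lengths in m; the calibration is good to about 2 mm. A picture is of the moment at which its call begins: read the wrist's pose just before it. camera_model takes no time and is no camera call; for the wrist camera it gives the pose at the moment of the call.
- job.hand_in(): hands the job in; it is judged then, once.
Trained networks look in the newest picture that a camera, given by its name, has taken for a name from the list of things; names that differ only in an ending like _2 or _b are one class to them, and where a whole thing is asked for, a point or a joint stands for the part that bears it (a point fixed in the world has none). Each returns a list of dicts, best first, with "confidence" (0 to 1); they miss things now and then, are a little off and sometimes report something else, mostly with a low value. They report only what shows in the picture. A call takes as long as a camera call. They do not tell look-alikes from the thing itself.
- cams.masks_of(camera, thing): "pixels" (400x640 bool, what is visible of it) and "bbox" ([centre column, centre row, width, height] in pixels, round what is visible of it).
- cams.place_of(camera, thing): "location" ([column, row] in pixels: a listed point, or the origin of a listed thing).
The state is a dict: "time_s": time; "joint_positions": joint angles; "qvel": joint speeds; "joint_efforts": joint torques, N m; "tcp_pos": TCP position; "eef_rot": TCP orientation; "contact_force": force on the tool from outside, world axes, zero at the start; "moment": the same for the moment, N m; "grip_width": finger opening in m; "grip_force": force on a finger pad.
Only numpy, scipy, OpenCV 4.12 (cv2) and the standard library are available. Lean on these libraries where they do the work, as an engineer would, in place of code of your own. Each camera call takes 0.05 s, during which the arm holds its last target. There are 200 camera calls.

TASK

Pick up the orange-handled scraper, slip its blade under the yellow front edge of the red dust cover and pry the cover right open so that it stays open (do not open it with the fingers), then put the scraper back down on the bench or on its wooden strip. Next grip the black knob of the sliding stop and slide it to the robot's left along its rail until its ball clicks into the notch at the red line between the two brass ribs, without running on past the notch. Finish while still gripping the knob there, the ball in the notch, and leave the other things on the bench where they are.

Things in the scene. Friction and masses are not known exactly. Their poses are not given: they have to be found in the camera images.
- scraper_grip (a point): Orange-handled scraper, 150 g. Handle 100 mm long, 24 wide, 30 high; blade 80 mm long, 50 wide, 3 thick, level, at half the handle's height. This point is in the handle near the balance point, 25 mm behind the blade's root, half-way up (33 mm above the bench at the start). x axis points along the tool to the blade's tip, 105 mm ahead; z is up.
- scraper_tip (a point): Middle of the blade's front edge, same axes as scraper_grip.
- rest: Fixed wooden strip 110 x 20 x 18 mm under the scraper's handle; narrower than the handle, so that fingers can pass beside it. Origin at the centre of its underside, x along it.
- cover_edge (a point): Middle of the red cover's free front edge (robot's side, yellow border), on its underside, 75 mm above the bench when shut. Cover 132 mm from hinge to edge, 316 wide, 4 thick, 150 g; shut, it overhangs the grey box's front wall by 12 mm. The slot under it is 58 to 75 mm above the bench; the box behind is clear above 56 mm. Axes turn with the cover; shut, x points from edge to hinge, z up.
- cover_hinge (a point): Middle of the cover's hinge line, along the box's far rim, 75 mm above the bench, at the cover's underside. Axes as for cover_edge.
- cover (a joint): Cover's opening angle, 0 shut, positive upwards, stop at 1.95 rad. Light hinge friction: it falls shut when let go less than about 1 rad open, and stays where it is left beyond that (1.4 rad or more counts as open). Lifting it at the free edge takes about 1.2 N.
- stop_grip (a point): Centre of the sliding stop's black knob, 22 x 22 mm, 26 to 56 mm above the bench. y: the direction to slide (robot's left, along the rail), z up. Box floor 8 mm, rail top 16 mm above the bench; 60 mm is free on both sides of the knob along y. Walls 54 mm in front and behind. A rod runs left 25 mm behind the knob's line; a brass plunger barrel stands 30 mm before it.
- stop_ball (a point): Axis of the spring-loaded ball under the brass plunger barrel of the stop, 30 mm from the knob towards the robot. The ball is 10 mm across and sprung downwards. Same axes as stop_grip. The ball is in the notch when this point is level along y with notch_mid.
- stop (a joint): Travel of the stop along its rail in m, 0 at the right end, 0.16 at the left end; grows as it slides to the robot's left. Rail friction about 1 N. The ball takes about 4 to 7 N more to climb a rib, and snaps down after it.
- notch_mid (a point): Middle of the notch: red line on a white plate (26 x 50 mm) in the box, between two brass ribs 6 mm before and 6 mm after it along y (the slide direction). Each rib is felt over about 5 mm on each side of its top. 12 mm above the bench. The plate's place along the rail varies.
- tin: Bystander: closed tin can, 66 mm across, 85 mm high. Origin at the centre of its underside.
- mug: Bystander: white mug, 76 mm across, 85 mm high. Origin at the centre of its underside.
- disc: Bystander: brick-red grinding disc lying flat, 115 mm across, 12 mm thick. Origin at the centre of its underside.
- offcut: Bystander: dark square steel bar offcut, 110 x 30 x 30 mm. Origin at the centre of its underside.
- bowl: Bystander: dark steel bowl, 120 mm across, 45 mm high. Origin at the centre of its underside.
- wrench: Bystander: steel wrench lying flat, 180 mm long. Origin at the centre of its underside.
- tape: Bystander: cardboard-brown tape roll lying flat, 100 mm across, 24 mm high. Origin at the centre of its underside.
Things that resemble listed ones, but are neither listed nor needed, are in the scene too. What is shaped like the part that bears scraper_grip but green is not meant.

How it is judged:
By the outcome, as a careful person would: the job done as asked, in the order asked, and still so for the second after the job is handed in, while the arm keeps its last pose, push and grip.
It also fails if it takes over 72 s, if anything falls off the work surface, if the arm or the gripper's body presses on something with over 40 N, if the wrist force passes 120 N, or if a joint passes its speed limit or range.

## Working session

There is one attempt and no reset: what is moved stays moved. The work goes in short steps, Python scripts to look and compute and a tool call to move; the robot and the scene stay as the last step left them, time stands still between calls to the robot, and variables do not carry over. Pictures are saved under pics/ and viewed, at most 10 in all, crops included, and the job is handed in when it is done.

Besides the shell and the picture viewer there is one more tool, called as name(argument=value, ...), one argument or row to a line, values as JSON. servo_tool: Moves the arm, as the interface text tells. Its arguments: {"type":"object","properties":{"moves":{"type":"array","items":{"type":"array","items":{"type":"number"}}},"newtons":{"type":"number"}},"required":["moves"]}

```bash
mkdir -p pics; ls; cat > h.py <<'E'
import numpy as np, cv2
from scipy.spatial.transform import Rotation as R
from plant import arm, cams, job
def ray(m,px):
    K=np.array([[m['fx'],0,m['cx']],[0,m['fy'],m['cy']],[0,0,1.]])
    u=cv2.undistortPoints(np.array([[px]],float),K,np.array([m['k1'],0,0,0.]))[0,0]
    # drawn = (1+k1 r^2)*slope, same model
    T=np.array(m['pose']); d=T[:3,:3]@np.array([u[0],u[1],1.]); return T[:3,3],d/np.linalg.norm(d)
def atz(m,px,z):
    o,d=ray(m,px); return o+d*(z-o[2])/d[2]
def proj(m,p):
    T=np.array(m['pose']); q=T[:3,:3].T@(np.array(p)-T[:3,3]); s=q[:2]/q[2]; f=1+m['k1']*(s@s)
    return np.array([m['fx']*s[0]*f+m['cx'],m['fy']*s[1]*f+m['cy']])
def tri(obs):
    A=np.zeros((3,3));b=np.zeros(3)
    for m,px in obs:
        o,d=ray(m,px);P=np.eye(3)-np.outer(d,d);A+=P;b+=P@o
    x=np.linalg.solve(A,b); return x,[np.round(proj(m,x)-px,1) for m,px in obs]
def save(name,img): cv2.imwrite('pics/'+name,img[:,:,::-1])
E
python3 - <<'E'
from h import *
ims={}
for c in ['scene','top']:
    im=cams.read_camera(c); save(c+'0.png',im); m=cams.camera_model(c)
    print(c,np.round(np.array(m['pose']),3).tolist(),m['fx'],m['k1'])
    for t,z in [('scraper_grip',.033),('scraper_tip',.033),('rest',0),('cover_edge',.075),('cover_hinge',.075),('stop_grip',.041),('stop_ball',.02),('notch_mid',.012)]:
        for r in cams.place_of(c,t)[:3]:
            print(t,np.round(r['location'],1),round(r['confidence'],2),np.round(atz(m,r['location'],z),3))
s=arm.observe();print(s['time_s'],s['tcp_pos'],s['eef_rot'],s['contact_force'])
E
```

```text
pics
scene [[-0.458, 0.724, -0.515, 1.085], [0.889, 0.365, -0.276, 0.29], [-0.012, -0.585, -0.811, 1.03], [0.0, 0.0, 0.0, 1.0]] 433.8069672583471 0.03396334928260561
scraper_grip [237.5 180.4] 0.77 [ 0.48  -0.293  0.033]
scraper_grip [253.7 136.5] 0.55 [ 0.305 -0.346  0.033]
scraper_tip [209.3 202.2] 0.86 [ 0.583 -0.321  0.033]
scraper_tip [290.8 131. ] 0.59 [ 0.231 -0.252  0.033]
rest [244.7 183.8] 0.44 [ 0.461 -0.286  0.   ]
cover_edge [375.  255.3] 0.67 [0.552 0.17  0.075]
cover_edge [346.3 298.7] 0.47 [0.689 0.155 0.075]
cover_edge [182.7 229. ] 0.47 [ 0.706 -0.306  0.075]
cover_hinge [346.8 296.2] 0.96 [0.683 0.154 0.075]
stop_grip [208.1 257.1] 0.6 [ 0.733 -0.216  0.041]
top [[-0.016, -0.988, 0.153, 0.247], [-1.0, 0.014, -0.012, -0.001], [0.01, -0.153, -0.988, 1.593], [0.0, 0.0, 0.0, 1.0]] 455.5313045105045 0.006608852473518371
scraper_grip [414.6 260.1] 0.72 [ 0.286 -0.344  0.033]
scraper_grip [397.  203.3] 0.67 [ 0.482 -0.292  0.033]
scraper_tip [389.2 277.5] 0.96 [ 0.229 -0.255  0.033]
scraper_tip [401.3 175.4] 0.56 [ 0.581 -0.311  0.033]
scraper_tip [236.3 238.9] 0.52 [0.367 0.263 0.033]
rest [405.4 149. ] 0.65 [ 0.685 -0.337  0.   ]
rest [263.2 182.7] 0.56 [0.568 0.176 0.   ]
rest [292.2 234.1] 0.2 [0.383 0.074 0.   ]
cover_edge [260.9 179.2] 0.65 [0.565 0.175 0.075]
cover_hinge [267.8 144.2] 0.8 [0.688 0.152 0.075]
0.9 [ 0.17151743 -0.4961682   0.40471215] [3.09816486e+00 5.20342582e-01 7.45572398e-05] [ 0.44777137 -0.04560335 -0.51078193]
```

View pics/scene0.png

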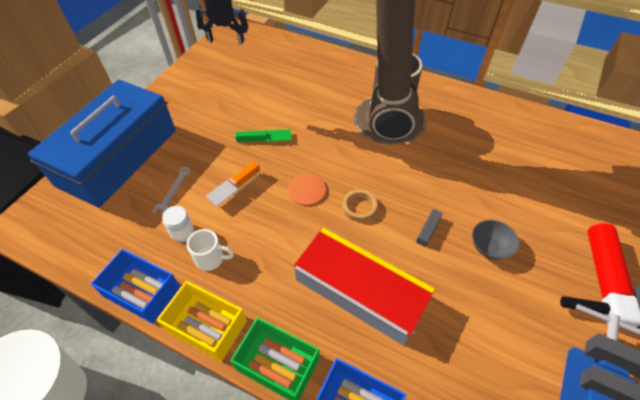

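View pics/top0.png

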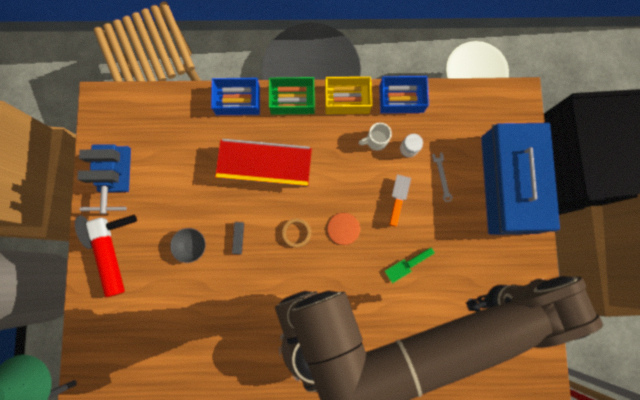

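The scene view shows the orange scraper around (237,180), the green decoy at (262,136) and the shut red cover at (365,285) with its yellow edge towards the robot. The top view shows the scraper at (398,200) and the cover at (265,163). The network positions match the pictures.

```bash
python3 - <<'E'
from h import *
m={c:cams.camera_model(c) for c in('scene','top')}
print('grip',*tri([(m['scene'],np.array([237.5,180.4])),(m['top'],np.array([397,203.3]))]))
print('tip',*tri([(m['scene'],np.array([209.3,202.2])),(m['top'],np.array([401.3,175.4]))]))
print('hinge',*tri([(m['scene'],np.array([346.8,296.2])),(m['top'],np.array([267.8,144.2]))]))
for c in ('top','scene'):
    for t,z in (('scraper_grip',.033),('cover_edge',.079)):
        for r in cams.masks_of(c,t)[:2]:
            k=r['pixels'].astype(np.uint8)
            rr,cc=np.nonzero(k); P=np.array([atz(m[c],(a,b),z)[:2] for a,b in zip(cc,rr)])
            box=cv2.minAreaRect((P*1000).astype(np.float32))
            print(c,t,round(r['confidence'],2),r['bbox'],'rect',np.round(box[0],1),np.round(box[1],1),round(box[2],1))
    # yellow edge, colour
    im=cams.read_camera(c).astype(int); y=(im[...,0]>170)&(im[...,1]>140)&(im[...,2]<90)
    bb=(slice(160,195),slice(205,320)) if c=='top' else (slice(225,300),slice(310,440))
    rr,cc=np.nonzero(y[bb]); rr+=bb[0].start;cc+=bb[1].start
    P=np.array([atz(m[c],(a,b),.079)[:2] for a,b in zip(cc,rr)])
    print('yellow',len(P),[np.round(v,1).tolist() for v in cv2.minAreaRect((P*1000).astype(np.float32))[:2]],cv2.fitLine(P.astype(np.float32),cv2.DIST_L2,0,.01,.01).ravel())
E
```

```text
grip [ 0.48166369 -0.29123471  0.03620065] [array([0., 0.]), array([ 0., -0.])]
tip [ 0.58262195 -0.31457986  0.03582423] [array([1.7, 0.2]), array([ 1.1, -0.7])]
hinge [0.68557135 0.15287528 0.08010188] [array([-0.6, -0.1]), array([-0.4,  0.1])]
top scraper_grip 0.7 [409.8, 265.4, 48.1, 29.8] rect [ 275.1 -326.7] [ 45.1 175.4] 29.9
top scraper_grip 0.6 [399.2, 202.6, 23.8, 49.6] rect [ 491.4 -293.2] [ 52.3 181.2] 73.7
top cover_edge 0.85 [262.7, 162.2, 97.6, 47.1] rect [626.4 165.5] [318.7 137.2] 83.8
yellow 302 [[565.3, 172.8], [310.1, 11.5]] [0.10716368 0.9942414  0.5653274  0.17134471]
scene scraper_grip 0.63 [263.1, 133.8, 61.3, 11.9] rect [ 284.1 -324.1] [ 49.  174.5] 26.7
yellow 2043 [[564.7, 174.9], [205.5, 320.1]] [ 0.07601784 -0.99710643  0.5265009   0.19433115]
```

```bash
cat >> h.py <<'E'
def rot(yaw,pitch=0,flip=False):
    "tool pointing down, tool x along heading yaw (flip: opposite); pitch>0 raises the heading end"
    x=np.array([np.cos(yaw),np.sin(yaw),0]); z=np.array([0,0,-1.])
    if flip:x=-x
    M=np.column_stack([x,np.cross(z,x),z])
    ax=np.array([np.sin(yaw),-np.cos(yaw),0])
    return R.from_rotvec(ax*pitch)*R.from_matrix(M)
def plan(gp,Rt,off=.155):
    "gp: grasp point wanted in world"
    s=arm.observe(); R0=R.from_rotvec(s['eef_rot']); p0=np.array(s['tcp_pos'])
    pt=np.array(gp)-Rt.apply([0,0,off])
    d=R0.inv().apply(pt-p0)/.25; w=(R0.inv()*Rt).as_rotvec()/(np.pi/2)
    print('t',round(s['time_s'],2),'shift',np.round(d,3),'turn',np.round(w,3),'mm',round(np.linalg.norm(d)*250))
    return d,w
def st():
    s=arm.observe();R0=R.from_rotvec(s['eef_rot']);M=R0.as_matrix()
    print('t',round(s['time_s'],2),'tcp',np.round(s['tcp_pos'],4),'grasp',np.round(np.array(s['tcp_pos'])+.155*M[:,2],4),'x',np.round(M[:,0],3),'z',np.round(M[:,2],3),'F',np.round(s['contact_force'],1),'M',np.round(s['moment'],2),'w',round(s['grip_width'],4),'gf',round(s['grip_force'],1),'q',np.round(s['joint_positions'],2))
E
python3 - <<'E'
from h import *
st()
for f in (0,1): plan([.47,-.29,.19],rot(-.26,flip=f))
E
```

```text
t 1.2 tcp [ 0.1715 -0.4962  0.4047] grasp [ 0.1715 -0.4962  0.2497] x [0.945 0.327 0.   ] z [ 0. -0. -1.] F [ 0.   0.3 -0.5] M [0.05 0.   0.03] w 0.0853 gf 0.0 q [-1.24  0.13 -0.04  1.41  0.    1.57]
t 1.2 shift [ 1.398 -0.389  0.239] turn [ 0.    -0.     0.377] mm 368
t 1.2 shift [ 1.398 -0.389  0.239] turn [ 0.     0.    -1.623] mm 368
```

servo_tool(
  moves=[
    [0.9, -0.25, 0.1, 0, 0, 0.377, -1],
    [0.9, -0.25, 0.1, 0, 0, 0.377, -1],
    [0.9, -0.25, 0.1, 0, 0, 0.377, -1],
    [0.9, -0.25, 0.1, 0, 0, 0.377, -1],
    [0.9, -0.25, 0.1, 0, 0, 0.377, -1],
    [0.9, -0.25, 0.1, 0, 0, 0.377, -1],
  ],
  newtons=80,
)

```text
time_s: 1.8
tcp_pos: [0.3668, -0.3609, 0.379]
eef_rot: [-3.115, 0.399, -0.0]
contact_force: [1.0, -0.1, -0.5]
grip_width: 0.0857
grip_force: 0.0
```

```bash
python3 - <<'E'
from h import *
st(); plan([.47,-.29,.19],rot(-.26))
E
```

```text
t 1.8 tcp [ 0.3668 -0.3609  0.379 ] grasp [ 0.3669 -0.3607  0.224 ] x [ 0.968 -0.252  0.   ] z [ 0.     0.001 -1.   ] F [ 1.  -0.1 -0.5] M [0.02 0.01 0.01] w 0.0857 gf 0.0 q [-0.78  0.11 -0.12  1.35  0.    2.62]
t 1.8 shift [ 0.328 -0.378  0.137] turn [-0.001 -0.     0.003] mm 130
```

servo_tool(
  moves=[
    [0.3, -0.38, 0, 0, 0, -0.95, -1],
    [0.3, -0.38, 0, 0, 0, -0.95, -1],
    [0.3, -0.38, 0, 0, 0, -0.95, -1],
    [0.3, -0.38, 0, 0, 0, -0.95, -1],
    [0.3, -0.38, 0, 0, 0, -0.95, -1],
    [0.3, -0.38, 0, 0, 0, -0.95, -1],
    [0.3, -0.38, 0, 0, 0, -0.95, -1],
    [0.3, -0.38, 0, 0, 0, -0.95, -1],
    [0.3, -0.38, 0, 0, 0, -0.95, -1],
    [0.3, -0.38, 0, 0, 0, -0.95, -1],
  ],
)

```text
time_s: 2.8
tcp_pos: [0.4603, -0.2914, 0.3797]
eef_rot: [2.558, 1.824, -0.0]
contact_force: [0.4, -0.5, 0.2]
grip_width: 0.0855
grip_force: 0.0
```

servo_tool(
  moves=[
    [0, 0, 0, 0, 0, -1, -1],
    [0, 0, 0, 0, 0, -1, -1],
    [0, 0, 0, 0, 0, -1, -1],
    [0, 0, 0, 0, 0, -1, -1],
    [0, 0, 0, 0, 0, -1, -1],
    [0, 0, 0, 0, 0, -1, -1],
    [0, 0, 0, 0, 0, -1, -1],
    [0, 0, 0, 0, 0, -1, -1],
    [0, 0, 0, 0, 0, -1, -1],
    [0, 0, 0, 0, 0, -1, -1],
  ],
)

```text
time_s: 3.8
tcp_pos: [0.4603, -0.2914, 0.3797]
eef_rot: [-0.628, -3.078, 0.0]
contact_force: [0.1, 0.3, -0.0]
grip_width: 0.0852
grip_force: 0.0
```

```bash
python3 - <<'E'
from h import *
st(); m=cams.camera_model('wrist'); im=cams.read_camera('wrist'); save('w1.png',im)
print(np.round(m['pose'],3).tolist())
for t in ('scraper_grip','scraper_tip','rest'):
    for r in cams.place_of('wrist',t)[:2]: print(t,r['location'],r['confidence'],atz(m,r['location'],.033 if t!='rest' else 0))
for c,q in (('handle',lambda i:(i[...,0]>180)&(i[...,1]>70)&(i[...,1]<150)&(i[...,2]<60)),):
    k=q(im.astype(int)); rr,cc=np.nonzero(k)
    P=np.array([atz(m,(a,b),.045)[:2] for a,b in zip(cc,rr)]); print(len(P),cv2.minAreaRect((P*1000).astype(np.float32)))
plan([.4817,-.2915,.14],rot(-.25,flip=True))
E
```

```text
t 3.8 tcp [ 0.4603 -0.2914  0.3797] grasp [ 0.4603 -0.2915  0.2247] x [-0.92   0.392  0.   ] z [-0. -0. -1.] F [ 0.1  0.3 -0. ] M [-0.04 -0.02 -0.01] w 0.0852 gf 0.0 q [-0.56  0.16 -0.05  1.36 -0.   -0.16]
[[0.392, 0.884, 0.254, 0.396], [0.92, -0.377, -0.108, -0.264], [0.0, 0.276, -0.961, 0.349], [0.0, 0.0, 0.0, 1.0]]
scraper_grip [213.9, 51.6] 0.95 [ 0.28632771 -0.34023987  0.033     ]
scraper_grip [327.2, 197.7] 0.88 [ 0.47866929 -0.2927717   0.033     ]
scraper_tip [336.9, 274.6] 0.6 [ 0.57835803 -0.32105149  0.033     ]
13 ((517.0372924804688, -120.85638427734375), (375.0976257324219, 68.62147521972656), 64.26697540283203)
t 4.0 shift [-0.078  0.033  0.339] turn [-0.    -0.    -0.103] mm 87
```

View pics/w1.png

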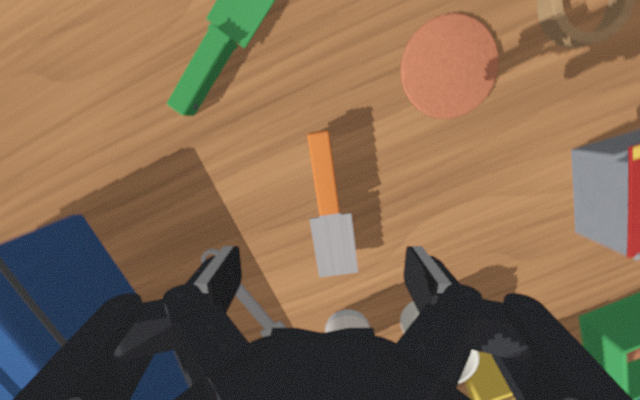

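The wrist view shows the orange handle running from (318,132) to the blade root at about (330,215). The blade front edge runs from (318,276) to (357,271), and the heading is about -16°.

```bash
python3 - <<'E'
from h import *
m=cams.camera_model('wrist')
b=atz(m,(318,132),.048)[:2]; r=atz(m,(329,214),.048)[:2]; t=(atz(m,(318,276.5),.0345)+atz(m,(357,272),.0345))[:2]/2
print(b,r,t, [np.arctan2(*(q-p)[::-1]) for p,q in((b,r),(r,t),(b,t))], np.linalg.norm(r-b),np.linalg.norm(t-b))
u=(t-b)/np.linalg.norm(t-b); g=t-.105*u; print('grip',g, 'alt',b+.075*u)
plan([*g,.12],rot(-.28,flip=True))
E
```

```text
[ 0.40480508 -0.27172938] [ 0.49347307 -0.29716355] [ 0.57716019 -0.32091345] [np.float64(-0.27934674468905357), np.float64(-0.2765233429806807), np.float64(-0.27797640862193684)] 0.09224375391234074 0.1792354802257505
grip [ 0.47619086 -0.29210037] alt [ 0.47692603 -0.29231016]
t 4.0 shift [-0.059  0.022  0.419] turn [-0.    -0.    -0.084] mm 106
```

servo_tool(
  moves=[
    [-0.06, 0.022, 0.3, 0, 0, -0.083, -1],
    [-0.06, 0.022, 0.5, 0, 0, -0.083, -1],
    [-0.06, 0.022, 0.6, 0, 0, -0.083, -1],
    [-0.06, 0.022, 0.7, 0, 0, -0.083, -1],
    [-0.06, 0.022, 0.76, 0, 0, -0.083, -1],
    [-0.06, 0.022, 0.76, 0, 0, -0.083, -1],
    [-0.06, 0.022, 0.76, 0, 0, -0.083, -1],
  ],
)

```text
time_s: 4.7
tcp_pos: [0.4767, -0.2921, 0.1901]
eef_rot: [0.438, 3.111, -0.0]
contact_force: [0.5, 0.1, -0.2]
grip_width: 0.0854
grip_force: 0.0
```

servo_tool(
  moves=[
    [0, 0, 0, 0, 0, 0, 1],
    [0, 0, 0, 0, 0, 0, 1],
    [0, 0, 0, 0, 0, 0, 1],
    [0, 0, 0, 0, 0, 0, 1],
    [0, 0, 0, 0, 0, 0, 1],
    [0, 0, 0, 0, 0, 0, 1],
    [0, 0, 0, 0, 0, 0, 1],
    [0, 0, 0, 0, 0, 0, 1],
  ],
  newtons=90,
)

```text
time_s: 5.5
tcp_pos: [0.4768, -0.2921, 0.1905]
eef_rot: [0.436, 3.11, -0.001]
contact_force: [-0.1, 0.9, 6.0]
grip_width: 0.0227
grip_force: 88.8
```

```bash
python3 - <<'E'
from h import *
st()
E
```

```text
t 5.5 tcp [ 0.4768 -0.2921  0.1905] grasp [ 0.477  -0.2923  0.0355] x [-0.961  0.275 -0.001] z [ 0.001 -0.001 -1.   ] F [-0.1  0.9  6. ] M [ 0.04  0.15 -0.02] w 0.0227 gf 88.8 q [-0.55  0.27 -0.34  0.96 -0.   -0.27]
```

servo_tool(
  moves=[
    [0, 0, -0.15, 0, 0, 0, 1],
    [0, 0, -0.3, 0, 0, 0, 1],
    [0, 0, -0.5, 0, 0, 0, 1],
    [0, 0, -0.6, 0, 0, 0, 1],
    [0, 0, -0.6, 0, 0, 0, 1],
    [0, 0, -0.6, 0, 0, 0, 1],
  ],
)

```text
time_s: 6.1
tcp_pos: [0.4765, -0.2919, 0.3392]
eef_rot: [-0.436, -3.111, -0.0]
contact_force: [-0.1, 0.2, -2.5]
grip_width: 0.023
grip_force: 88.2
```

```bash
python3 - <<'E'
from h import *
st(); plan([.425,.187,.185],rot(-.107,flip=True))
m=cams.camera_model('top'); m2=cams.camera_model('scene')
O={}
for c in ('top','scene'):
    cams.read_camera(c)
    for t in ('scraper_grip','scraper_tip'):
        for r in cams.place_of(c,t)[:3]:
            print(c,t,np.round(r['location'],1),round(r['confidence'],2),np.round(atz(cams.camera_model(c),r['location'],.183),3))
E
```

```text
t 6.1 tcp [ 0.4765 -0.2919  0.3392] grasp [ 0.4765 -0.2919  0.1842] x [-0.961  0.275  0.   ] z [-0.  0. -1.] F [-0.1  0.2 -2.5] M [ 0.02  0.05 -0.03] w 0.023 gf 88.2 q [-0.55  0.2  -0.1   1.28  0.   -0.27]
t 6.1 shift [ 0.724  1.785 -0.003] turn [ 0.    -0.    -0.109] mm 482
top scraper_grip [413.6 260.4] 0.56 [ 0.281 -0.307  0.183]
top scraper_tip [411.3 165.3] 0.45 [ 0.581 -0.315  0.183]
scene scraper_grip [375.4 254.6] 0.71 [0.611 0.184 0.183]
scene scraper_grip [257.2 134. ] 0.65 [ 0.41  -0.247  0.183]
scene scraper_grip [229.5 146.1] 0.61 [ 0.482 -0.289  0.183]
scene scraper_tip [198.8 168. ] 0.69 [ 0.581 -0.316  0.183]
scene scraper_tip [290.8 134.2] 0.67 [ 0.37  -0.164  0.183]
```

Lifted: F_z dropped by the scraper's weight and the tip is where expected. Now I carry it left, in front of the cover.

servo_tool(
  moves=[
    [0.36, 0.89, 0, 0, 0, -0.109, 1],
    [0.36, 0.89, 0, 0, 0, -0.109, 1],
    [0.36, 0.89, 0, 0, 0, -0.109, 1],
    [0.36, 0.89, 0, 0, 0, -0.109, 1],
    [0.36, 0.89, 0, 0, 0, -0.109, 1],
    [0.36, 0.89, 0, 0, 0, -0.109, 1],
    [0.36, 0.89, 0, 0, 0, -0.109, 1],
    [0.36, 0.89, 0, 0, 0, -0.109, 1],
  ],
)

```text
time_s: 7.2
tcp_pos: [0.4513, -0.0537, 0.3394]
eef_rot: [-0.169, -3.137, 0.0]
contact_force: [-0.5, 0.1, -1.1]
grip_width: 0.0228
grip_force: 88.7
```

```bash
python3 - <<'E'
from h import *
st(); plan([.425,.187,.185],rot(-.107,flip=True))
E
```

```text
t 7.2 tcp [ 0.4513 -0.0537  0.3394] grasp [ 0.4512 -0.0537  0.1844] x [-0.994  0.107  0.   ] z [-0. -0. -1.] F [-0.5  0.1 -1.1] M [ 0.05 -0.   -0.03] w 0.0228 gf 88.7 q [-0.12  0.   -0.32  1.25 -0.   -0.01]
t 7.2 shift [ 0.208  0.946 -0.002] turn [-0. -0. -0.] mm 242
```

servo_tool(
  moves=[
    [0.21, 0.946, 0, 0, 0, 0, 1],
    [0.21, 0.946, 0, 0, 0, 0, 1],
    [0.21, 0.946, 0, 0, 0, 0, 1],
    [0.21, 0.946, 0, 0, 0, 0, 1],
    [0.21, 0.946, 0, 0, 0, 0, 1],
    [0.21, 0.946, 0, 0, 0, 0, 1],
    [0.21, 0.946, 0, 0, 0, 0, 1],
  ],
)

```text
time_s: 7.9
tcp_pos: [0.4247, 0.1875, 0.3392]
eef_rot: [-0.167, -3.136, 0.001]
contact_force: [0.7, 0.5, -1.7]
grip_width: 0.0229
grip_force: 89.1
```

```bash
python3 - <<'E'
from h import *
st(); m=cams.camera_model('wrist'); im=cams.read_camera('wrist'); save('w2.png',im)
for t,z in (('scraper_tip',.183),('cover_edge',.075),('cover_hinge',.075)):
    for r in cams.place_of('wrist',t)[:2]: print(t,r['location'],round(r['confidence'],2),atz(m,r['location'],z))
i=im.astype(int); y=((i[...,0]>150)&(i[...,1]>120)&(i[...,2]<80)).astype(np.uint8)
n,l,s,c=cv2.connectedComponentsWithStats(y); 
for k in range(1,n):
    if s[k,4]>150:
        rr,cc=np.nonzero(l==k); P=np.array([atz(m,(a,b),.079)[:2] for a,b in zip(cc,rr)])
        print(s[k],cv2.minAreaRect((P*1000).astype(np.float32)))
print(proj(m,[.559,.173,.079]),proj(m,[.559+.104,.173-.0112,.183]))
E
```

```text
t 7.9 tcp [0.4247 0.1875 0.3392] grasp [0.4246 0.1874 0.1842] x [-0.994  0.106  0.001] z [-0.001 -0.001 -1.   ] F [ 0.7  0.5 -1.7] M [ 0.06  0.03 -0.01] w 0.0229 gf 89.1 q [ 0.42  0.02 -0.3   1.25 -0.    0.52]
[ 293  109   54  126 1965] ((398.3858642578125, 189.04055786132812), (41.99757766723633, 106.94336700439453), 85.15582275390625)
[299 295  45  17 444] ((525.3743286132812, 176.08383178710938), (42.52682113647461, 18.251867294311523), 89.35551452636719)
[322.29377532 333.00067334] [322.22533995 530.0458171 ]
```

View pics/w2.png

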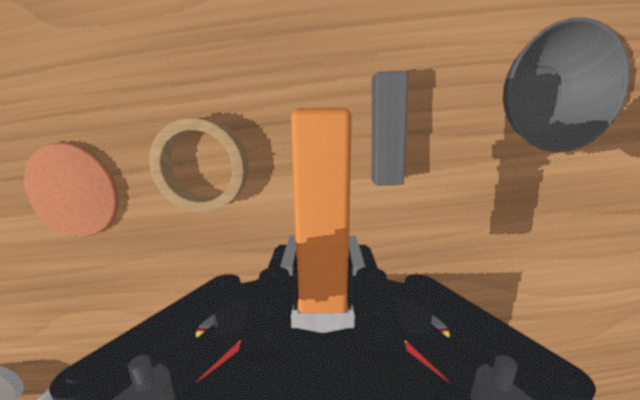

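servo_tool(
  moves=[
    [0, 0, 0.15, 0, 0, 0, 1],
    [0, 0, 0.3, 0, 0, 0, 1],
    [0, 0, 0.4, 0, 0, 0, 1],
    [0, 0, 0.461, 0, 0, 0, 1],
    [0, 0, 0.461, 0, 0, 0, 1],
    [0, 0, 0.461, 0, 0, 0, 1],
  ],
)

```text
time_s: 8.7
tcp_pos: [0.4246, 0.1867, 0.2249]
eef_rot: [0.171, 3.137, -0.0]
contact_force: [-0.2, -0.2, -0.4]
grip_width: 0.0227
grip_force: 89.2
```

```bash
python3 - <<'E'
from h import *
st()
for c in('scene','top'):
    im=cams.read_camera(c); m=cams.camera_model(c)
    for t,z in (('scraper_tip',.0665),('cover_edge',.075)):
        for r in cams.place_of(c,t)[:2]: print(c,t,np.round(r['location'],1),round(r['confidence'],2),np.round(atz(m,r['location'],z),4))
    if c=='scene': save('s3.png',cv2.resize(im[190:340,280:450],None,fx=4,fy=4,interpolation=cv2.INTER_CUBIC))
    print(proj(m,[.529,.176,.0665]))
E
```

```text
t 8.7 tcp [0.4246 0.1867 0.2249] grasp [0.4246 0.1867 0.0699] x [-0.994  0.109 -0.   ] z [ 0. -0. -1.] F [-0.2 -0.2 -0.4] M [ 0.03  0.05 -0.  ] w 0.0227 gf 89.2 q [ 0.41  0.08 -0.5   1.   -0.    0.52]
scene scraper_tip [291.9 133.2] 0.97 [ 0.2661 -0.226   0.0665]
scene scraper_tip [379.4 251.6] 0.88 [0.5327 0.1752 0.0665]
scene cover_edge [373.4 256.3] 0.87 [0.5567 0.168  0.075 ]
[380.24437069 250.58669992]
top scraper_tip [388.4 275.9] 0.81 [ 0.2343 -0.2467  0.0665]
top scraper_tip [260.8 188.3] 0.65 [0.5354 0.1764 0.0665]
top cover_edge [260.2 177. ] 0.91 [0.5729 0.1776 0.075 ]
[260.92450268 190.14879292]
```

View pics/s3.png

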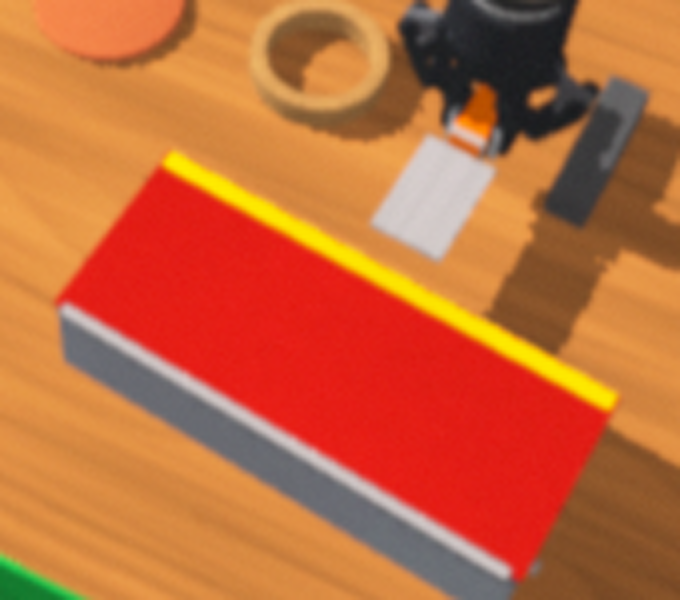

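The crop shows the blade level and square about 25-30 mm in front of the yellow edge, near its middle. Inserting it now.

servo_tool(
  moves=[
    [-0.05, 0, 0, 0, 0, 0, 1],
    [-0.1, 0, 0, 0, 0, 0, 1],
    [-0.14, 0, 0, 0, 0, 0, 1],
    [-0.18, 0, 0, 0, 0, 0, 1],
    [-0.22, 0, 0, 0, 0, 0, 1],
    [-0.22, 0, 0, 0, 0, 0, 1],
  ],
)

```text
time_s: 9.6
tcp_pos: [0.4804, 0.1815, 0.2243]
eef_rot: [0.17, 3.137, 0.0]
contact_force: [0.1, 1.2, -1.2]
grip_width: 0.0229
grip_force: 89.2
```

servo_tool(
  moves=[
    [-0.04, 0, 0, 0, 0, 0, 1],
    [-0.08, 0, 0, 0, 0, 0, 1],
    [-0.08, 0, 0, 0, 0, 0, 1],
  ],
)

```text
time_s: 9.9
tcp_pos: [0.5001, 0.1795, 0.2246]
eef_rot: [0.169, 3.136, 0.0]
contact_force: [0.6, 0.5, -1.2]
grip_width: 0.0225
grip_force: 89.2
```

```bash
python3 - <<'E'
from h import *
st()
c='scene'; im=cams.read_camera(c)
save('s4.png',cv2.resize(im[190:340,280:450],None,fx=4,fy=4,interpolation=cv2.INTER_CUBIC))
E
```

```text
t 9.9 tcp [0.5001 0.1795 0.2246] grasp [0.5003 0.1795 0.0696] x [-0.994  0.107 -0.001] z [ 0.001  0.    -1.   ] F [ 0.6  0.5 -1.2] M [-0.02  0.03 -0.03] w 0.0225 gf 89.2 q [ 0.34  0.2  -0.35  1.02 -0.    0.45]
```

View pics/s4.png

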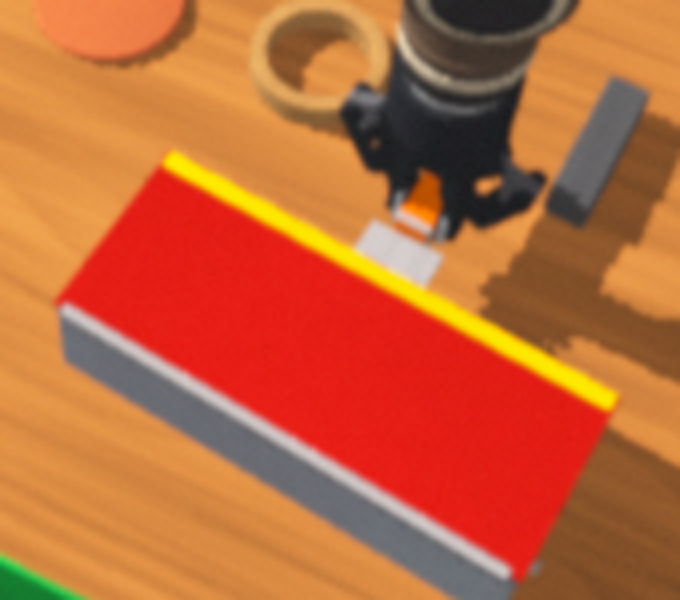

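The blade is under the yellow edge. Now I lift along an arc about the hinge.

servo_tool(
  moves=[
    [0, 0, -0.04, 0, 0, 0, 1],
    [-0.005, 0, -0.08, 0, 0, 0, 1],
    [-0.015, 0, -0.126, 0, 0, 0, 1],
    [-0.035, 0, -0.175, 0, 0, 0, 1],
    [-0.06, 0, -0.218, 0, 0, 0, 1],
    [-0.09, 0, -0.258, 0, 0, 0, 1],
    [-0.13, 0, -0.294, 0, 0, 0, 1],
    [-0.13, 0, -0.294, 0, 0, 0, 1],
  ],
)

```text
time_s: 10.75
tcp_pos: [0.5328, 0.1761, 0.3004]
eef_rot: [0.169, 3.133, 0.002]
contact_force: [0.3, -0.0, -2.2]
grip_width: 0.0226
grip_force: 89.1
```

```bash
python3 - <<'E'
from h import *
st()
c='scene'; im=cams.read_camera(c)
save('s5.png',cv2.resize(im[150:350,260:470],None,fx=3,fy=3,interpolation=cv2.INTER_CUBIC))
E
```

```text
t 10.75 tcp [0.5328 0.1761 0.3004] grasp [0.5335 0.1763 0.1454] x [-0.994  0.107 -0.004] z [ 0.005  0.001 -1.   ] F [ 0.3 -0.  -2.2] M [ 0.    0.05 -0.02] w 0.0226 gf 89.1 q [ 0.32  0.21 -0.17  1.19 -0.    0.43]
```

View pics/s5.png

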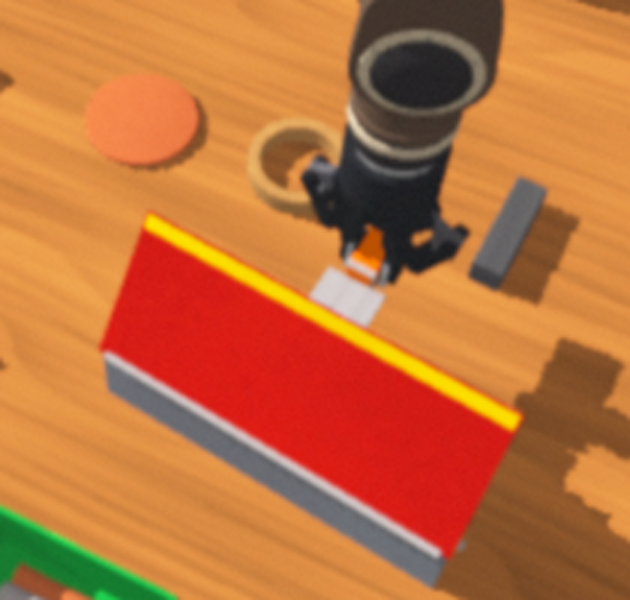

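servo_tool(
  moves=[
    [-0.044, 0, -0.028, 0, 0, 0, 1],
    [-0.089, 0, -0.051, 0, 0, 0, 1],
    [-0.138, 0, -0.066, 0, 0, 0, 1],
    [-0.165, 0, -0.07, 0, 0, 0, 1],
    [-0.19, 0, -0.073, 0, 0, 0, 1],
    [-0.215, 0, -0.073, 0, 0, 0, 1],
    [-0.24, 0, -0.072, 0, 0, 0, 1],
    [-0.275, 0, -0.068, 0, 0, 0, 1],
    [-0.275, 0, -0.068, 0, 0, 0, 1],
  ],
)

```text
time_s: 11.7
tcp_pos: [0.6004, 0.1685, 0.3144]
eef_rot: [0.169, 3.137, -0.0]
contact_force: [-0.4, 0.4, -0.8]
grip_width: 0.0225
grip_force: 89.2
```

```bash
python3 - <<'E'
from h import *
st()
c='scene'; im=cams.read_camera(c)
save('s6.png',cv2.resize(im[150:350,260:470],None,fx=3,fy=3,interpolation=cv2.INTER_CUBIC))
E
```

```text
t 11.7 tcp [0.6004 0.1685 0.3144] grasp [0.6005 0.1685 0.1594] x [-0.994  0.107 -0.   ] z [ 0. -0. -1.] F [-0.4  0.4 -0.8] M [-0.02 -0.    0.06] w 0.0225 gf 89.2 q [ 0.27  0.32  0.01  1.26 -0.    0.38]
```

View pics/s6.png

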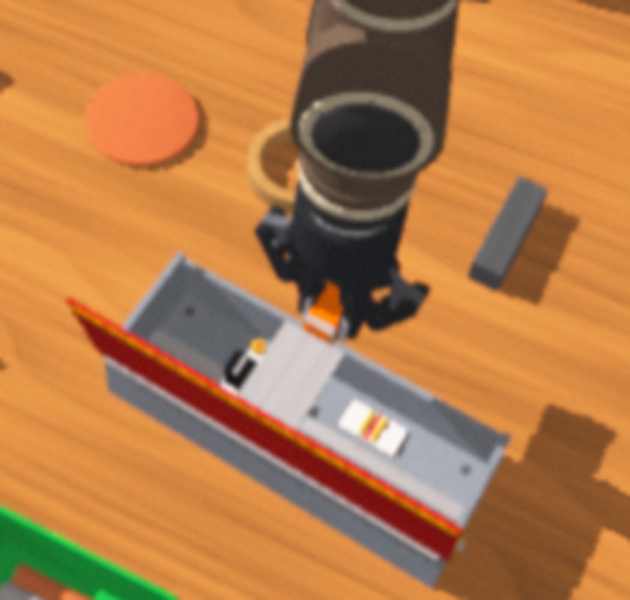

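The cover stands open past vertical. Inside, the knob is left of the blade in the crop at (240,370), and the white notch plate with its red line and ribs is at (373,428). I back out and return the scraper to its strip.

servo_tool(
  moves=[
    [0.05, 0, 0, 0, 0, 0, 1],
    [0.15, 0, -0.05, 0, 0, 0, 1],
    [0.35, 0, -0.1, 0, 0, 0, 1],
    [0.48, 0.1, -0.1, 0, 0, 0, 1],
    [0.5, 0, -0.1, 0, 0, 0, 1],
    [0.5, 0, -0.1, 0, 0, 0, 1],
    [0.5, 0, -0.1, 0, 0, 0, 1],
  ],
)

```text
time_s: 12.45
tcp_pos: [0.4743, 0.1819, 0.3404]
eef_rot: [0.168, 3.136, 0.001]
contact_force: [-0.3, 0.6, -2.2]
grip_width: 0.0227
grip_force: 89.2
```

```bash
python3 - <<'E'
from h import *
st(); plan([.477,-.292,.185],rot(-.278,flip=True))
for c in ('scene','top'):
    im=cams.read_camera(c); m=cams.camera_model(c)
    for t,z in (('cover_edge',.2),('stop_grip',.041),('stop_ball',.02),('notch_mid',.012)):
        for r in cams.place_of(c,t)[:2]: print(c,t,np.round(r['location'],1),round(r['confidence'],2),np.round(atz(m,r['location'],z),4))
E
```

```text
t 12.45 tcp [0.4743 0.1819 0.3404] grasp [0.4744 0.182  0.1854] x [-0.994  0.107 -0.001] z [ 0.001  0.001 -1.   ] F [-0.3  0.6 -2.2] M [-0.06 -0.02 -0.03] w 0.0227 gf 89.2 q [ 0.37  0.1  -0.21  1.26  0.    0.47]
t 12.45 shift [-2.140e-01 -1.884e+00  1.000e-03] turn [0.    0.    0.109] mm 474
scene cover_edge [344.4 285.4] 0.77 [0.7162 0.1571 0.2   ]
scene cover_edge [244.3 182.9] 0.48 [ 0.5803 -0.1762  0.2   ]
scene stop_grip [343.1 274.1] 0.56 [0.6191 0.1156 0.041 ]
scene stop_grip [384.3 289.6] 0.2 [0.6112 0.2232 0.041 ]
scene stop_ball [345.2 268.9] 0.49 [0.5933 0.1105 0.02  ]
scene notch_mid [385.4 291.8] 0.49 [0.6016 0.2259 0.012 ]
top cover_edge [264.  119.7] 0.79 [0.7318 0.1515 0.2   ]
top stop_grip [281.6 164.6] 0.61 [0.6233 0.1072 0.041 ]
top stop_grip [377.  138.7] 0.34 [ 0.7124 -0.2294  0.041 ]
top stop_ball [283.8 174.4] 0.73 [0.5929 0.1011 0.02  ]
top notch_mid [442.5 178.7] 0.46 [ 0.5713 -0.4611  0.012 ]
top notch_mid [396.3 212.1] 0.32 [ 0.4541 -0.292   0.012 ]
```

servo_tool(
  moves=[
    [-0.107, -0.942, 0, 0, 0, 0.109, 1],
    [-0.107, -0.942, 0, 0, 0, 0.109, 1],
    [-0.107, -0.942, 0, 0, 0, 0.109, 1],
    [-0.107, -0.942, 0, 0, 0, 0.109, 1],
    [-0.107, -0.942, 0, 0, 0, 0.109, 1],
    [-0.107, -0.942, 0, 0, 0, 0.109, 1],
    [-0.107, -0.942, 0, 0, 0, 0.109, 1],
  ],
)

```text
time_s: 13.65
tcp_pos: [0.4766, -0.0558, 0.3399]
eef_rot: [-0.44, -3.11, -0.001]
contact_force: [0.9, -0.4, -1.4]
grip_width: 0.0226
grip_force: 89.5
```

```bash
python3 - <<'E'
from h import *
st(); plan([.477,-.292,.185],rot(-.278,flip=True))
E
```

```text
t 13.65 tcp [ 0.4766 -0.0558  0.3399] grasp [ 0.4766 -0.0558  0.1849] x [-0.961  0.277  0.   ] z [-0.  0. -1.] F [ 0.9 -0.4 -1.4] M [ 0.    0.01 -0.03] w 0.0226 gf 89.5 q [-0.12  0.05 -0.27  1.26  0.    0.16]
t 13.65 shift [-0.263 -0.907 -0.001] turn [ 0.    -0.    -0.002] mm 236
```

servo_tool(
  moves=[
    [-0.263, -0.907, 0, 0, 0, 0, 1],
    [-0.263, -0.907, 0, 0, 0, 0, 1],
    [-0.263, -0.907, 0, 0, 0, 0, 1],
    [-0.263, -0.907, 0, 0, 0, 0, 1],
    [-0.263, -0.907, 0, 0, 0, 0, 1],
    [-0.263, -0.907, 0, 0, 0, 0, 1],
    [-0.263, -0.907, 0, 0, 0, 0, 1],
  ],
)

```text
time_s: 14.35
tcp_pos: [0.478, -0.2906, 0.3394]
eef_rot: [-0.435, -3.11, -0.002]
contact_force: [0.0, 0.5, -2.3]
grip_width: 0.0226
grip_force: 89.5
```

servo_tool(
  moves=[
    [0, 0, 0.15, 0, 0, 0, 1],
    [0, 0, 0.3, 0, 0, 0, 1],
    [0, 0, 0.45, 0, 0, 0, 1],
    [0, 0, 0.54, 0, 0, 0, 1],
    [0, 0, 0.57, 0, 0, 0, 1],
    [0, 0, 0.587, 0, 0, 0, 1],
    [0, 0, 0.587, 0, 0, 0, 1],
  ],
)

```text
time_s: 15.05
tcp_pos: [0.4782, -0.2904, 0.194]
eef_rot: [0.433, 3.11, -0.0]
contact_force: [0.6, 0.1, -1.4]
grip_width: 0.0229
grip_force: 89.5
```

```bash
python3 - <<'E'
from h import *
st(); plan([.477,-.292,.0355],rot(-.278,flip=True))
E
```

```text
t 15.05 tcp [ 0.4782 -0.2904  0.194 ] grasp [ 0.4783 -0.2905  0.039 ] x [-0.962  0.273 -0.001] z [ 0.001 -0.    -1.   ] F [ 0.6  0.1 -1.4] M [-0.05  0.04  0.01] w 0.0229 gf 89.5 q [-0.55  0.27 -0.33  0.96  0.   -0.27]
t 15.05 shift [ 0.003 -0.007  0.014] turn [-0.     0.001  0.001] mm 4
```

servo_tool(
  moves=[
    [0, -0.006, 0.007, 0, 0, 0, 1],
    [0, -0.006, 0.015, 0, 0, 0, 1],
    [0, -0.006, 0.017, 0, 0, 0, 1],
    [0, -0.006, 0.017, 0, 0, 0, 1],
  ],
)

```text
time_s: 15.45
tcp_pos: [0.4776, -0.2929, 0.1905]
eef_rot: [0.436, 3.109, -0.001]
contact_force: [-0.9, 0.9, 5.3]
grip_width: 0.0228
grip_force: 90.5
```

```bash
python3 - <<'E'
from h import *
st()
E
```

```text
t 15.45 tcp [ 0.4776 -0.2929  0.1905] grasp [ 0.478  -0.2931  0.0355] x [-0.961  0.275 -0.003] z [ 0.002 -0.001 -1.   ] F [-0.9  0.9  5.3] M [0.21 0.23 0.02] w 0.0228 gf 90.5 q [-0.55  0.28 -0.34  0.96  0.   -0.27]
```

Contact on the strip at the original pose, so I open the fingers and rise.

servo_tool(
  moves=[
    [0, 0, 0, 0, 0, 0, -0.5],
    [0, 0, 0, 0, 0, 0, -0.5],
    [0, 0, 0, 0, 0, 0, -0.5],
    [0, 0, 0, 0, 0, 0, -0.5],
    [0, 0, 0, 0, 0, 0, -0.5],
    [0, 0, 0, 0, 0, 0, -0.5],
  ],
)

```text
time_s: 16.05
tcp_pos: [0.4771, -0.2925, 0.1889]
eef_rot: [-0.436, -3.111, -0.0]
contact_force: [-0.0, -0.3, -0.1]
grip_width: 0.0641
grip_force: 0.0
```

servo_tool(
  moves=[
    [0, 0, -0.08, 0, 0, 0, -0.5],
    [0, 0, -0.25, 0, 0, 0, -0.5],
    [0, 0, -0.45, 0, 0, 0, -0.5],
    [0, 0, -0.6, 0, 0, 0, -0.5],
    [0, 0, -0.65, 0, 0, 0, -0.5],
    [0, 0, -0.65, 0, 0, 0, -0.5],
  ],
)

```text
time_s: 16.65
tcp_pos: [0.4775, -0.2928, 0.3535]
eef_rot: [0.435, 3.108, -0.003]
contact_force: [-0.5, 0.1, -0.9]
grip_width: 0.0644
grip_force: 0.0
```

```bash
python3 - <<'E'
from h import *
st(); m=cams.camera_model('wrist'); im=cams.read_camera('wrist'); save('w7.png',im)
for r in cams.place_of('wrist','scraper_grip')[:2]+cams.place_of('wrist','scraper_tip')[:1]: print(r['location'],r['confidence'],atz(m,r['location'],.033))
print(proj(m,[.405,-.272,.048]),proj(m,[.493,-.297,.048]),proj(m,[.577,-.321,.0345]))
i=im.astype(int)
plan([.58,.12,.2],rot(-.107,flip=True))
E
```

```text
t 16.65 tcp [ 0.4775 -0.2928  0.3535] grasp [ 0.4781 -0.2931  0.1985] x [-0.962  0.275 -0.004] z [ 0.003 -0.002 -1.   ] F [-0.5  0.1 -0.9] M [ 0.    0.03 -0.02] w 0.0644 gf 0.0 q [-0.55  0.19 -0.07  1.3  -0.   -0.27]
[318.0, 189.2] 0.88 [ 0.47811569 -0.29793696  0.033     ]
[216.2, 8.9] 0.68 [ 0.28675701 -0.34073148  0.033     ]
[320.6, 273.9] 0.61 [ 0.57792866 -0.32371137  0.033     ]
[322.56286578 113.7694134 ] [322.65103866 205.85034392] [322.5912361  273.35241555]
t 16.8 shift [ 0.056  1.699 -0.021] turn [ 0.001 -0.002 -0.109] mm 425
```

View pics/w7.png

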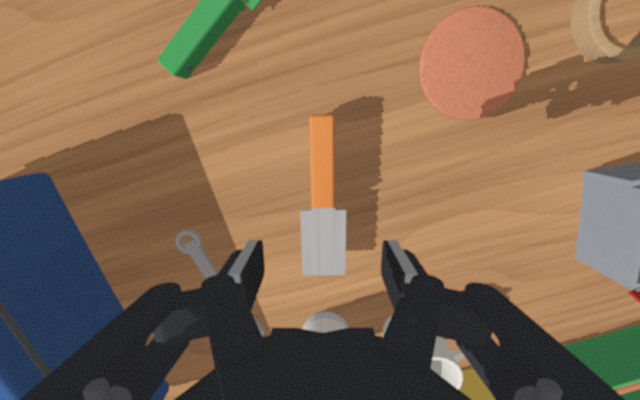

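The scraper lies back on its strip, handle at (322,160) and tip at (324,274), matching the projection of its original pose. Next I go over the box.

servo_tool(
  moves=[
    [0.05, 0.85, -0.1, 0, 0, -0.109, -0.5],
    [0.05, 0.85, -0.1, 0, 0, -0.109, -0.5],
    [0.05, 0.85, -0.1, 0, 0, -0.109, -0.5],
    [0.05, 0.85, -0.1, 0, 0, -0.109, -0.5],
    [0.05, 0.85, -0.1, 0, 0, -0.109, -0.5],
    [0.05, 0.85, -0.1, 0, 0, -0.109, -0.5],
    [0.05, 0.85, -0.1, 0, 0, -0.109, -0.5],
    [0.05, 0.85, -0.1, 0, 0, -0.109, -0.5],
  ],
)

```text
time_s: 17.6
tcp_pos: [0.5232, -0.0858, 0.3754]
eef_rot: [-0.17, -3.135, 0.0]
contact_force: [0.4, -0.3, 0.2]
grip_width: 0.0637
grip_force: 0.0
```

```bash
python3 - <<'E'
from h import *
st(); plan([.53,.16,.20],rot(-.107,flip=True))
E
```

```text
t 17.6 tcp [ 0.5232 -0.0858  0.3754] grasp [ 0.5229 -0.0859  0.2204] x [-0.994  0.108  0.002] z [-0.002 -0.    -1.   ] F [ 0.4 -0.3  0.2] M [-0.02 -0.02 -0.02] w 0.0637 gf 0.0 q [-0.16  0.14 -0.09  1.35 -0.   -0.05]
t 17.6 shift [0.079 0.981 0.081] turn [-0.    -0.001 -0.001] mm 247
```

servo_tool(
  moves=[
    [0.08, 0.981, 0.08, 0, 0, 0, -0.5],
    [0.08, 0.981, 0.08, 0, 0, 0, -0.5],
    [0.08, 0.981, 0.08, 0, 0, 0, -0.5],
    [0.08, 0.981, 0.08, 0, 0, 0, -0.5],
    [0.08, 0.981, 0.08, 0, 0, 0, -0.5],
    [0.08, 0.981, 0.08, 0, 0, 0, -0.5],
    [0.08, 0.981, 0.08, 0, 0, 0, -0.5],
  ],
)

```text
time_s: 18.3
tcp_pos: [0.53, 0.161, 0.3557]
eef_rot: [-0.168, -3.136, 0.001]
contact_force: [0.5, -0.9, 0.5]
grip_width: 0.0637
grip_force: 0.0
```

```bash
python3 - <<'E'
from h import *
st(); m=cams.camera_model('wrist'); im=cams.read_camera('wrist'); save('w8.png',im)
for t,z in (('stop_grip',.041),('stop_ball',.02),('notch_mid',.012)):
    for r in cams.place_of('wrist',t)[:2]: print(t,np.round(r['location'],1),round(r['confidence'],2),np.round(atz(m,r['location'],z),4))
E
```

```text
t 18.3 tcp [0.53   0.161  0.3557] grasp [0.5298 0.1609 0.2007] x [-0.994  0.107  0.001] z [-0.001 -0.001 -1.   ] F [ 0.5 -0.9  0.5] M [-0.    0.   -0.01] w 0.0637 gf 0.0 q [ 0.3   0.18 -0.08  1.31 -0.    0.4 ]
stop_grip [282.7 271.9] 0.57 [0.6217 0.105  0.041 ]
stop_ball [285.6 240.5] 0.89 [0.592  0.1101 0.02  ]
notch_mid [379.  238.4] 0.63 [0.6049 0.2227 0.012 ]
```

View pics/w8.png

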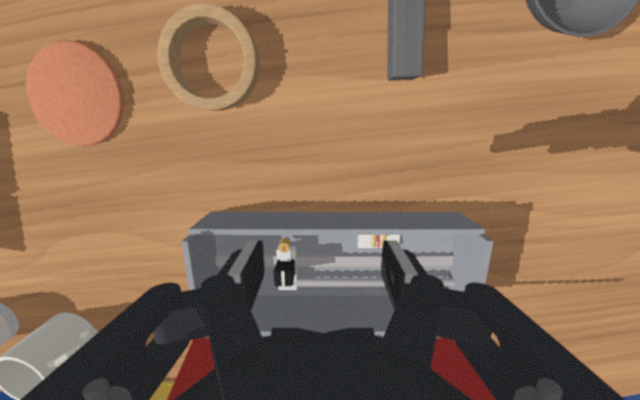

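The wrist view shows the knob at about (285,270), the brass barrel at (285,243) and the notch plate's red line near (379,240). The rail is level in the image, so the yaw fits. I refine these by colour.

```bash
python3 - <<'E'
from h import *
m=cams.camera_model('wrist'); im=cams.read_camera('wrist'); i=im.astype(int)
v=np.array([.107,.9943])
for y in range(234,250,3): print(y,[tuple(i[y,x]) for x in range(356,404,2)] if y in(237,240,243) else '')
print('knob row'); 
for y in (262,268,274,280): print(y,[int(i[y,x].sum()/3) for x in range(268,304)])
for y in (238,241,244,247): print(y,[tuple(i[y,x]) for x in range(276,298,2)])
E
```

```text
234 
237 [(np.int64(152), np.int64(157), np.int64(160)), (np.int64(172), np.int64(172), np.int64(174)), (np.int64(220), np.int64(215), np.int64(212)), (np.int64(221), np.int64(217), np.int64(213)), (np.int64(222), np.int64(218), np.int64(214)), (np.int64(221), np.int64(217), np.int64(213)), (np.int64(222), np.int64(216), np.int64(212)), (np.int64(221), np.int64(217), np.int64(213)), (np.int64(219), np.int64(206), np.int64(192)), (np.int64(219), np.int64(190), np.int64(126)), (np.int64(181), np.int64(157), np.int64(98)), (np.int64(161), np.int64(114), np.int64(99)), (np.int64(209), np.int64(122), np.int64(119)), (np.int64(222), np.int64(202), np.int64(176)), (np.int64(219), np.int64(187), np.int64(117)), (np.int64(188), np.int64(164), np.int64(129)), (np.int64(214), np.int64(211), np.int64(206)), (np.int64(222), np.int64(217), np.int64(214)), (np.int64(219), np.int64(214), np.int64(210)), (np.int64(220), np.int64(216), np.int64(212)), (np.int64(222), np.int64(217), np.int64(213)), (np.int64(224), np.int64(218), np.int64(214)), (np.int64(182), np.int64(180), np.int64(178)), (np.int64(1
[... 4335 characters left out ...]
nt64(130), np.int64(110), np.int64(67)), (np.int64(110), np.int64(105), np.int64(100)), (np.int64(105), np.int64(109), np.int64(112)), (np.int64(103), np.int64(102), np.int64(109))]
247 [(np.int64(105), np.int64(108), np.int64(112)), (np.int64(129), np.int64(125), np.int64(121)), (np.int64(189), np.int64(163), np.int64(113)), (np.int64(198), np.int64(170), np.int64(103)), (np.int64(191), np.int64(124), np.int64(81)), (np.int64(190), np.int64(134), np.int64(87)), (np.int64(193), np.int64(164), np.int64(97)), (np.int64(174), np.int64(146), np.int64(102)), (np.int64(135), np.int64(133), np.int64(132)), (np.int64(139), np.int64(139), np.int64(136)), (np.int64(127), np.int64(129), np.int64(130))]
```

```bash
python3 - <<'E'
from h import *
m=cams.camera_model('wrist'); v=np.array([.107,.9943])
n=atz(m,(379.6,238.4),.011); k=atz(m,(285.2,272),.056); k2=atz(m,(285.2,280),.05)
l=[atz(m,(275.5,273),.056)[:2]@v,atz(m,(295,273),.056)[:2]@v]
print(n,n[:2]@v,k,k[:2]@v,l)
for c in('scene','top'):
    cams.read_camera(c)
    mm=cams.camera_model(c)
    for t,z in (('stop_grip',.041),('stop_ball',.02),('notch_mid',.012)):
        for r in cams.place_of(c,t)[:1]: p=atz(mm,r['location'],z); print(c,t,round(r['confidence'],2),p.round(4),p[:2]@v)
plan([.6215,.106,.13],rot(-.107,flip=True)); plan([.6215,.106,.042],rot(-.107,flip=True))
E
```

```text
[0.60673281 0.22242783 0.011     ] 0.2860804059581101 [0.61448763 0.10942462 0.056     ] 0.17455107381457158 [np.float64(0.1638105846669049), np.float64(0.18528396417429108)]
scene stop_grip 0.67 [0.6248 0.1086 0.041 ] 0.17485297886217732
scene stop_ball 0.49 [0.5996 0.1157 0.02  ] 0.17916532321942358
scene notch_mid 0.57 [0.6007 0.2217 0.012 ] 0.28475538830121394
top stop_grip 0.46 [0.6152 0.1128 0.041 ] 0.17800216049038747
top stop_ball 0.55 [0.5892 0.118  0.02  ] 0.1803428064438278
t 18.95 shift [-0.388 -0.18   0.286] turn [ 0.  0. -0.] mm 129
t 18.95 shift [-0.388 -0.18   0.638] turn [ 0.  0. -0.] mm 192
```

servo_tool(
  moves=[
    [-0.2, -0.09, 0, 0, 0, 0, -0.5],
    [-0.388, -0.17, 0.1, 0, 0, 0, -0.5],
    [-0.388, -0.17, 0.28, 0, 0, 0, -0.5],
    [-0.388, -0.17, 0.35, 0, 0, 0, -0.5],
    [-0.388, -0.17, 0.35, 0, 0, 0, -0.5],
    [-0.388, -0.17, 0.35, 0, 0, 0, -0.5],
  ],
)

```text
time_s: 19.55
tcp_pos: [0.6217, 0.1087, 0.2694]
eef_rot: [-0.168, -3.137, 0.0]
contact_force: [0.2, -0.0, -0.2]
grip_width: 0.0637
grip_force: 0.0
```

```bash
python3 - <<'E'
from h import *
st(); m=cams.camera_model('wrist'); im=cams.read_camera('wrist'); i=im.astype(int); v=np.array([.107,.9943])
for t,z in (('stop_grip',.041),('stop_ball',.02),('notch_mid',.012)):
    for r in cams.place_of('wrist',t)[:2]: p=atz(m,r['location'],z);print(t,np.round(r['location'],1),round(r['confidence'],2),p.round(4),p[:2]@v)
print('pred knob',proj(m,[.622,.1085,.056]),'notch',proj(m,[.6067,.2224,.011]))
red=(i[...,0]-i[...,2]>50)&(i[...,0]>120)&(i[...,1]-i[...,2]<30); rr,cc=np.nonzero(red[200:330,250:520]); print(len(cc), np.median(cc)+250 if len(cc) else 0, np.median(rr)+200 if len(cc) else 0)
plan([.622,.1085,.042],rot(-.107,flip=True))
E
```

```text
t 19.55 tcp [0.6217 0.1087 0.2694] grasp [0.6217 0.1087 0.1144] x [-0.994  0.107  0.   ] z [-0. -0. -1.] F [ 0.2 -0.  -0.2] M [-0.03 -0.03 -0.04] w 0.0637 gf 0.0 q [ 0.17  0.35 -0.04  1.17  0.    0.28]
stop_grip [321.7 218.2] 0.66 [0.6224 0.1082 0.041 ] 0.17419752998192903
stop_ball [319.3 175.4] 0.62 [0.5936 0.1094 0.02  ] 0.17226097357073192
notch_mid [451.2 171.6] 0.83 [0.6034 0.2189 0.012 ] 0.28220412300817965
pred knob [322.02069458 224.83538445] notch [454.73112959 174.796372  ]
1106 323.0 323.0
t 19.75 shift [ 0.001 -0.002  0.297] turn [0.001 0.002 0.   ] mm 74
```

servo_tool(
  moves=[
    [0, 0, 0.1, 0, 0, 0, -0.5],
    [0, 0, 0.18, 0, 0, 0, -0.5],
    [0, 0, 0.25, 0, 0, 0, -0.5],
    [0, 0, 0.29, 0, 0, 0, -0.5],
    [0, 0, 0.29, 0, 0, 0, -0.5],
  ],
)

```text
time_s: 20.25
tcp_pos: [0.6213, 0.1087, 0.1959]
eef_rot: [-0.168, -3.136, 0.0]
contact_force: [0.7, 0.5, 0.2]
grip_width: 0.0638
grip_force: 0.0
```

servo_tool(
  moves=[
    [0, 0, 0, 0, 0, 0, 1],
    [0, 0, 0, 0, 0, 0, 1],
    [0, 0, 0, 0, 0, 0, 1],
    [0, 0, 0, 0, 0, 0, 1],
    [0, 0, 0, 0, 0, 0, 1],
    [0, 0, 0, 0, 0, 0, 1],
    [0, 0, 0, 0, 0, 0, 1],
  ],
  newtons=60,
)

```text
time_s: 20.95
tcp_pos: [0.6221, 0.1086, 0.1978]
eef_rot: [0.168, 3.135, 0.001]
contact_force: [-0.9, 0.7, 6.3]
grip_width: 0.021
grip_force: 59.4
```

```bash
python3 - <<'E'
from h import *
st(); m=cams.camera_model('wrist'); im=cams.read_camera('wrist'); i=im.astype(int); v=np.array([.107,.9943])
for t,z in (('stop_ball',.02),('notch_mid',.012)):
    for r in cams.place_of('wrist',t)[:2]: p=atz(m,r['location'],z);print(t,np.round(r['location'],1),round(r['confidence'],2),p.round(4),p[:2]@v)
np.set_printoptions(linewidth=250)
c0,r0=proj(m,[.6055,.2215,.011]); print(c0,r0); c0=int(c0);r0=int(r0)
for y in (r0-6,r0,r0+6):
    for ch in (0,1,2): print(y,'RGB'[ch],i[y,c0-30:min(640,c0+30),ch][::1])
s=arm.observe(); M=R.from_rotvec(s['eef_rot']).as_matrix(); g=np.array(s['tcp_pos'])+.155*M[:,2]; print('grasp v',g[:2]@v)
E
```

```text
t 20.95 tcp [0.6221 0.1086 0.1978] grasp [0.6225 0.1087 0.0428] x [-0.994  0.107 -0.002] z [ 0.002  0.    -1.   ] F [-0.9  0.7  6.3] M [-0.11  0.23 -0.  ] w 0.021 gf 59.4 q [ 0.17  0.39 -0.15  1.02 -0.    0.28]
stop_ball [325.5 195.7] 0.56 [0.5924 0.1136 0.02  ] 0.17637067921210772
notch_mid [507.8 193.9] 0.63 [0.605  0.2206 0.012 ] 0.28410273065585956
508.0932445859491 194.1930217804588
188 R [177 174 175 174 176 175 174 174 171 173 175 173 175 175 172 173 176 173 167 149 140 142 144 147 147 154 152 154 157 158 160 160 160 165 164 167 168 171 162 149 141 140 143 148 147 150 158 156 156 160 168 173 177 175 175 173 173 173 173 174]
188 G [172 170 170 171 171 170 169 170 168 169 170 169 170 172 168 170 172 168 161 134 119 117 122 123 120 128 127 130 131 136 138 115  72  49  50  69 111 148 150 133 117 117 121 122 124 122 133 131 128 141 156 167 172 172 173 169 168 168 168 171]
188 B [170 168 166 167 167 167 166 167 164 164 168 166 168 167 165 167 169 165 151 114  80  70  75  75  69  81  79  77  82  94 113 103  69  49  46  66 110 143 138 110  77  72  71  74  76  74  83  82  77 105 140 16
[... 849 characters left out ...]
 163 148 137 140 147 151 147 153 155 152 158 158 158 157 162 164 165 166 167 168 156 144 140 144 148 146 149 156 154 152 153 160 169 174 173 173 172 175 174 172 173 172 171 174]
200 G [174 174 172 172 172 171 168 168 169 169 172 167 168 169 168 166 156 132 115 118 121 127 123 132 130 125 135 139 135 100  59  44  47  76 122 153 143 125 116 121 125 122 124 131 132 123 128 144 160 168 168 167 167 170 170 167 169 168 167 172]
200 B [169 169 168 168 169 169 165 166 165 167 168 165 167 167 164 164 148 111  70  68  71  82  74  80  81  73  86 101 114  92  58  43  46  73 117 144 132  98  70  72  79  73  73  80  80  73  83 122 154 166 165 164 163 166 166 163 166 164 164 169]
grasp v 0.1746487424554204
```

servo_tool(
  moves=[
    [0, 0.06, -0.008, 0, 0, 0, 1],
    [0, 0.13, -0.008, 0, 0, 0, 1],
    [0, 0.2, -0.008, 0, 0, 0, 1],
    [0, 0.27, -0.008, 0, 0, 0, 1],
    [0, 0.33, -0.008, 0, 0, 0, 1],
    [0, 0.37, -0.008, 0, 0, 0, 1],
    [0, 0.37, -0.008, 0, 0, 0, 1],
    [0, 0.37, -0.008, 0, 0, 0, 1],
  ],
  newtons=80,
)

```text
time_s: 21.9
tcp_pos: [0.6323, 0.202, 0.1979]
eef_rot: [0.167, 3.136, 0.001]
contact_force: [5.4, 0.5, -6.2]
grip_width: 0.0208
grip_force: 80.1
```

```bash
cat >> h.py <<'E'
V=np.array([.107,.9943])
def sv():
    s=arm.observe(); M=R.from_rotvec(s['eef_rot']).as_matrix(); g=np.array(s['tcp_pos'])+.155*M[:,2]
    print('t',round(s['time_s'],2),'v',round(float(g[:2]@V),4),'u',round(float(g[0]*.9943-g[1]*.107),4),'z',g[2].round(4),'Fv',round(float(np.array(s['contact_force'])[:2]@V),2),'F',np.round(s['contact_force'],1),s['grip_width'])
def notch():
    m=cams.camera_model('wrist'); i=cams.read_camera('wrist').astype(int)
    for t,z in (('stop_ball',.02),('notch_mid',.012)):
        for r in cams.place_of('wrist',t)[:1]: p=atz(m,r['location'],z);print(t,np.round(r['location'],1),round(r['confidence'],2),p.round(4),p[:2]@V)
    c0,r0=proj(m,[.6062,.222,.0105]).astype(int); red=(i[...,0]-i[...,1]>70)&(abs(i[...,1]-i[...,2])<25)
    w=red[r0-30:r0+31,c0-25:c0+26]; rr,cc=np.nonzero(w)
    print('pred',c0,r0,len(cc))
    if len(cc): vs=[atz(m,(a+c0-25,b+r0-30),.0105)[:2]@V for a,b in zip(cc,rr)]; print('red v',np.median(vs),np.std(vs))
E
python3 - <<'E'
from h import *
sv(); notch()
E
```

```text
t 21.9 v 0.2685 u 0.6072 z 0.0429 Fv 1.1 F [ 5.4  0.5 -6.2] 0.02083502058796583
stop_ball [322.8 196.9] 0.87 [0.603  0.2054 0.02  ] 0.2687479193357168
notch_mid [351.2 190.7] 0.89 [0.6032 0.2219 0.012 ] 0.2851656789402589
pred 351 195 164
red v 0.28555810621159455 0.0006424928508261345
```

servo_tool(
  moves=[
    [-0.002, 0.012, 0.004, 0, 0, 0, 1],
    [-0.002, 0.02, 0.004, 0, 0, 0, 1],
    [-0.002, 0.028, 0.004, 0, 0, 0, 1],
    [-0.002, 0.034, 0.004, 0, 0, 0, 1],
    [-0.002, 0.034, 0.004, 0, 0, 0, 1],
  ],
)

```text
time_s: 22.55
tcp_pos: [0.6331, 0.2088, 0.1979]
eef_rot: [0.169, 3.136, -0.001]
contact_force: [0.8, -5.0, 4.1]
grip_width: 0.0211
grip_force: 81.4
```

```bash
python3 -c "
from h import *
sv(); notch()"
```

```text
t 22.55 v 0.2752 u 0.6073 z 0.0429 Fv -4.86 F [ 0.8 -5.   4.1] 0.02111692508286999
stop_ball [320.8 197.1] 0.68 [0.6037 0.2109 0.02  ] 0.2743148028576047
notch_mid [340.4 191.1] 0.6 [0.6035 0.2223 0.012 ] 0.2855888198038694
pred 340 194 165
red v 0.2853311053099451 0.003901101794713104
```

servo_tool(
  moves=[
    [0, 0.006, 0, 0, 0, 0, 1],
    [0, 0.012, 0, 0, 0, 0, 1],
    [0, 0.016, 0, 0, 0, 0, 1],
    [0, 0.016, 0, 0, 0, 0, 1],
  ],
)

```text
time_s: 23.1
tcp_pos: [0.6336, 0.2126, 0.1979]
eef_rot: [0.169, 3.136, -0.0]
contact_force: [0.3, -2.9, 4.7]
grip_width: 0.0209
grip_force: 81.6
```

```bash
python3 -c "
from h import *
sv(); notch()"
```

```text
t 23.1 v 0.2792 u 0.6073 z 0.0429 Fv -2.89 F [ 0.3 -2.9  4.7] 0.020933142064655803
stop_ball [321.2 194.9] 0.79 [0.6029 0.2153 0.02  ] 0.2785666961129697
notch_mid [332.3 191.6] 0.87 [0.6037 0.2216 0.012 ] 0.28495372289572546
pred 333 194 122
red v 0.28505981859379426 0.0027428893475445267
```

The force profile (-4.9 N rising, now -2.9 N) puts the ball at the first rib's top, as expected. Moving the last 6 mm.

servo_tool(
  moves=[
    [0, 0.006, 0, 0, 0, 0, 1],
    [0, 0.012, 0, 0, 0, 0, 1],
    [0, 0.018, 0, 0, 0, 0, 1],
    [0, 0.024, 0, 0, 0, 0, 1],
    [0, 0.024, 0, 0, 0, 0, 1],
    [0, 0.024, 0, 0, 0, 0, 1],
  ],
)

```text
time_s: 23.85
tcp_pos: [0.6343, 0.2196, 0.1979]
eef_rot: [0.167, 3.136, 0.002]
contact_force: [0.5, 0.2, 4.6]
grip_width: 0.0209
grip_force: 81.7
```

```bash
python3 -c "
from h import *
sv(); notch(); sv()"
```

```text
t 23.85 v 0.2865 u 0.6073 z 0.0429 Fv 0.24 F [0.5 0.2 4.6] 0.020918495928589367
stop_ball [320.9 196.6] 0.98 [0.6046 0.2222 0.02  ] 0.285663189460174
notch_mid [319.3 190.9] 0.83 [0.6033 0.2214 0.012 ] 0.2847246202369199
pred 320 194 99
red v 0.28570453872734625 0.0009037411115343574
t 24.0 v 0.2864 u 0.6073 z 0.0429 Fv -0.31 F [ 1.2 -0.4  5.5] 0.020936439847974407
```

servo_tool(
  moves=[
    [0, 0.004, 0, 0, 0, 0, 1],
    [0, 0.008, 0, 0, 0, 0, 1],
    [0, 0.008, 0, 0, 0, 0, 1],
  ],
)

```text
time_s: 24.3
tcp_pos: [0.6344, 0.2207, 0.1979]
eef_rot: [0.169, 3.136, -0.001]
contact_force: [-0.5, -5.0, 6.0]
grip_width: 0.0206
grip_force: 81.9
```

```bash
python3 -c "
from h import *
sv()"
```

```text
t 24.3 v 0.2871 u 0.6073 z 0.0429 Fv -5.06 F [-0.5 -5.   6. ] 0.02060094116907567
```

servo_tool(
  moves=[
    [0, -0.006, 0, 0, 0, 0, 1],
    [0, -0.014, 0, 0, 0, 0, 1],
    [0, -0.014, 0, 0, 0, 0, 1],
  ],
)

```text
time_s: 24.6
tcp_pos: [0.6341, 0.2179, 0.1979]
eef_rot: [0.168, 3.136, 0.002]
contact_force: [1.7, -0.1, 6.0]
grip_width: 0.0206
grip_force: 81.7
```

```bash
python3 -c "
from h import *
sv()"
```

```text
t 24.6 v 0.2847 u 0.6073 z 0.0429 Fv 0.1 F [ 1.7 -0.1  6. ] 0.020637718861793636
```

servo_tool(
  moves=[
    [0, -0.004, 0, 0, 0, 0, 1],
    [0, -0.004, 0, 0, 0, 0, 1],
  ],
)

```text
time_s: 24.8
tcp_pos: [0.634, 0.2172, 0.1979]
eef_rot: [0.167, 3.136, 0.003]
contact_force: [2.1, 2.4, 4.8]
grip_width: 0.0208
grip_force: 81.7
```

```bash
python3 -c "
from h import *
sv()"
```

```text
t 24.8 v 0.2842 u 0.6073 z 0.0429 Fv 2.63 F [2.1 2.4 4.8] 0.020824232649307658
```

Both ribs are felt, at about 0.2842 and 0.2870, so the notch centre is 0.2856, matching the image. I centre there.

servo_tool(
  moves=[
    [0, 0.006, 0, 0, 0, 0, 1],
    [0, 0.006, 0, 0, 0, 0, 1],
    [0, 0.006, 0, 0, 0, 0, 1],
  ],
)

```text
time_s: 25.1
tcp_pos: [0.6341, 0.2183, 0.1979]
eef_rot: [0.168, 3.136, 0.002]
contact_force: [1.6, -0.0, 5.7]
grip_width: 0.0207
grip_force: 81.8
```

```bash
python3 -c "
from h import *
sv(); notch()
for c,t,z in (('scene','cover_edge',.2),('top','cover_edge',.2),('scene','scraper_grip',.033),('scene','scraper_tip',.033)):
    cams.read_camera(c)
    for r in cams.place_of(c,t)[:2]: print(c,t,round(r['confidence'],2),np.round(atz(cams.camera_model(c),r['location'],z),3))
sv()"
```

```text
t 25.1 v 0.2851 u 0.6073 z 0.0429 Fv 0.15 F [ 1.6 -0.   5.7] 0.020662954295550335
stop_ball [322.7 194.9] 0.85 [0.6036 0.222  0.02  ] 0.2853045983793934
notch_mid [322.2 192.5] 0.57 [0.6043 0.2217 0.012 ] 0.28504607740999743
pred 323 194 88
red v 0.28521746178699736 0.0005892068348597513
scene cover_edge 0.68 [0.713 0.155 0.2  ]
top cover_edge 0.82 [0.726 0.159 0.2  ]
scene scraper_grip 0.8 [ 0.294 -0.346  0.033]
scene scraper_grip 0.67 [ 0.48  -0.291  0.033]
scene scraper_tip 0.73 [ 0.584 -0.319  0.033]
scene scraper_tip 0.57 [ 0.232 -0.244  0.033]
t 25.65 v 0.2851 u 0.6072 z 0.0429 Fv 1.07 F [1.5 0.9 5.1] 0.020770785851596186
```

```bash
python3 -c "
from h import *
print(job.hand_in())"
```

```text
the job is handed in; nothing more can be done
None
```

I handed the job in at about 26 s: the cover was pried open with the scraper and stays open, the scraper is back on its strip, and the gripper still holds the knob with the ball in the notch between the two ribs.

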